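# Close up the assembled control unit

## Task

Close up the open control unit on the bench using only your fingertips. First push its circuit tray all the way in until the tray's front is flush, while the lid still stands open; then push the lid down until it is fully shut. Do not pick up the unit or shove it out of place, leave everything else on the bench alone, and finish with the hand clear of everything.

Things in the scene. Friction and masses are not known exactly. Their poses are not given: they have to be found in the camera images.
- unit: The open control unit: black plastic enclosure, 140 (x) by 170 (y) by 60 mm high, open at front and top, 0.9 to 1.1 kg in all. It stands loose on rubber feet and slides if pushed with more than about 5 N. Origin: centre of its underside, on the bench; z up. Its front (tray side) is its -x side and faces roughly to the robot; the lid's hinge runs along y at the rear top edge.
- tray (a joint): How far the circuit tray is drawn out of the unit's front, m: 0 = fully home and flush, up to 0.06. It slides along the unit's x axis (drawn out to -x), with about 1 to 2 N of friction, and stays where it is left. At home its front face lies 70 mm in front of (-x) the unit's origin.
- tray_front (a point): Centre of the outer face of the tray's aluminium front panel, which is upright, flat, has no handle and measures 148 mm (y) by 46 mm high, from 13 to 59 mm above the bench. The point is 36 mm above the bench; the push goes along its +x (the unit's +x).
- lid (a joint): Opening angle of the lid, rad: 0 = shut, lying flat on the unit; 1.57 = upright; it can open to 1.7. A stiff hinge (0.16 N m of friction) holds it at any angle; it does not fall and does not spring back.
- lid_hinge (a point): Middle of the lid's hinge line, 70 mm behind (+x) the unit's origin and 60.5 mm above the bench. The lid turns about its y axis.
- lid_edge (a point): Middle of the lid's free edge, on its outer face (upper when shut, looking to the rear, +x, when it stands open). The lid is a flat grey plastic plate, 140 mm from hinge to free edge, 170 mm wide, 5 mm thick, no handle. The hinge line is at the rear end of its underside; shut, its top is 65.5 mm above the bench.
- jar: Bystander: clear screw jar with white cap, 44 mm across, 60 mm high, standing beside the unit. Origin: centre of its underside.
- adapter: Bystander: small black power block, 50 by 40 by 30 mm, at the front right of the unit. Origin: centre of its underside.
- pliers: Bystander: pliers with yellow handles lying on the bench, 150 mm long, 12 mm thick, x along the jaws. Origin: pivot, on the bench.
- driver: Bystander: screwdriver lying on the bench, about 200 mm long, tip to its +x.
- carton: Bystander: closed small cardboard box, 90 by 120 by 50 mm. Origin: centre of its underside.
- cup: Bystander: white plastic cup, 70 mm across, 60 mm high. Origin: centre of its underside.
Mind the look-alikes: they are no part of the job. Leave any purple or red look-alike of the unit alone.

How it is judged:
By the outcome, as a careful person would: the job done as asked, in the order asked, and still so for the second after the job is handed in, with the robot touching nothing.
It also fails if it takes over 51 s, if anything falls off the work surface, if the arm or the gripper's body presses on something with over 40 N, if the wrist force passes 120 N, or if a joint passes its speed limit or range.

## Robot

A 6-joint arm with a two-finger parallel gripper is mounted at the origin on the work surface. World frame = base frame: x ahead of the robot, y to its left, z up, the work surface at z = 0. Lengths are in m, angles in degrees, forces in N, time in s.
With the tool pointing down it reaches from about 0.3 to 0.75 m from the base axis. Payload 8.5 kg.
Tool frame: the origin (TCP) lies midway between the tips of the shut fingers; the grasp point (between the pads) lies 19 mm behind it (env.grasp_offset is the distance from the TCP to the grasp point, in m); z points along the fingers, y is the line along which they close (so a half turn about z gives the same grasp; the last joint's range is limited). The gripper opens to 85 mm and grips with 20 to 120 N. Pads are 22 mm wide; open, the fingers measure 114 mm over their backs; the gripper's body (76 mm by 85 mm) begins 54 mm behind the grasp point. The pads swing forward as they close: fully open they stand 13 mm farther back than shut.
Start: joints at [51.664, 21.807, 74.336, -0, 83.858, -12.336], TCP at [0.241, 0.494, 0.231] pointing down, gripper open.
Joint ranges: [-178.18, 178.18], [-50.72, 133.34], [12.68, 142.11], [-81.47, 261.47], [9.98, 163.14], [-165.26, 165.26]. Speed limits (degrees/s): [136.94, 136.94, 180, 180, 180, 180].

## Interface

Orientations are given as a 3x3 rotation matrix whose columns are the frame's x, y, z axes.
In Python, from rig import env gives the robot as it stands.
- The arm moves only by the tool servo_tool, never from a script. Its argument "deltas" is text: rows parted by semicolons, each of 7 numbers parted by spaces: the opening, from 0 (shut) to 1 (fully open), then the shift along the tool's x, y, z in mm, then the turn, a rotation vector about the tool's x, y, z in rad. A call has 1 to 8 rows; each row shifts and turns the commanded pose from where the row before left it, along the tool's axes as they then stand; what a row does not reach is not made up. A row lasts 1/12 s, in which the tool goes at most 41.7 mm and 7.16 degrees, less where a joint would pass 70% of its speed; a pose out of reach is approached as far as the arm can. A call is refused whole if a number of a shift passes 41.7 or a number of a turn 0.125, either way. A call with a gripper value outside its range is refused whole. The fingers move at their own pace and stop on an object; "newtons" is the grip in N (left out, the last holds). Time passes only in rows, so rows that do not move let the fingers close. It gives the time, the measured TCP pose, the force, the opening and the grip force at its end, in the units of the state.
- env.observe(): the state, without advancing time (a new reading comes with each control period).
- env.get_image(name): name is "scene" or "side" or "wrist"; returns a dict with "img" (480x640x3 uint8, red, green, blue), "depth" (480x640 float32, m along the optical axis (not along the pixel's ray), 0 where there is no reading), "camera_matrix" (3x3 intrinsics, pixels), "world_to_cam" (4x4, takes a point from world to camera coordinates). Camera axes: x right, y down, z forward; pixel columns grow to the right and rows downward; lengths in m; the calibration is good to about 2 mm. A picture is of the moment at which its call begins.
- env.close_job(): hands the job in; it is judged then, once.
Trained networks look in a picture, given as the dict that the camera call returned (one of the last four; its "shot" number tells which), for a name from the list of things; names that differ only in an ending like _2 or _b are one class to them, and where a whole thing is asked for, a point or a joint stands for the part that bears it (a point fixed in the world has none). Each returns a list of dicts, best first, with "conf" (0 to 1); they miss things now and then, are a little off and sometimes report something else, mostly with a low value. They report only what shows in the picture. A call takes as long as a camera call. They do not tell look-alikes from the thing itself.
- env.spot_in(name, picture): "bbox" ([centre column, centre row, width, height] in pixels, round what is visible of it).
- env.spot_point(name, picture): "uv" ([column, row] in pixels: a listed point, or the origin of a listed thing).
The state is a dict: "time_s": time; "q": joint angles; "qvel": joint speeds; "joint_efforts": joint torques, N m; "position": TCP position; "tool_rot": TCP orientation; "ft_force": force on the tool from outside, world axes, zero at the start; "wrist_torque": the same for the moment, N m; "grip_width": finger opening in m; "gripper_force": force on a finger pad.
Only numpy, scipy, OpenCV 4.12 (cv2) and the standard library are available. Lean on these libraries where they do the work, as an engineer would, in place of code of your own. Each camera call takes 0.05 s, during which the arm holds its last target. There are 200 camera calls.

## Working session

There is one attempt and no reset: what is moved stays moved. The work goes in short steps, Python scripts to look and compute and a tool call to move; the robot and the scene stay as the last step left them, time stands still between calls to the robot, and variables do not carry over. Pictures are saved under pics/ and viewed, at most 10 in all, crops included, and the job is handed in when it is done.

Besides the shell and the picture viewer there is one more tool, called after ">>>" as name(argument=value, ...) on one line, values as JSON. servo_tool: Moves the arm, as the interface text tells. Its arguments: {"type":"object","properties":{"deltas":{"type":"string"},"newtons":{"type":"number"}},"required":["deltas"]}

```bash
mkdir -p pics; cat > h.py <<'E'
import numpy as np, cv2
from rig import env
def world(p,u,v,z=None):
    K=p["camera_matrix"];T=np.linalg.inv(p["world_to_cam"])
    r=np.linalg.inv(K)@[u,v,1]
    if z is None:
        d=p["depth"][int(round(v)),int(round(u))]
        return T[:3,:3]@(r*d)+T[:3,3]
    r=T[:3,:3]@r; return T[:3,3]+r*(z-T[2,3])/r[2]
def cloud(p):
    K=p["camera_matrix"];T=np.linalg.inv(p["world_to_cam"]);d=p["depth"]
    v,u=np.indices(d.shape); r=np.stack([(u-K[0,2])/K[0,0],(v-K[1,2])/K[1,1],np.ones_like(d)],-1)*d[...,None]
    return r@T[:3,:3].T+T[:3,3]
def save(p,n): cv2.imwrite(f"pics/{n}.png",p["img"][...,::-1])
E
python3 - <<'E'
from h import *
np.set_printoptions(precision=3,suppress=True)
for c in ["scene","side"]:
    p=env.get_image(c); save(p,c+"0")
    T=np.linalg.inv(p["world_to_cam"]);print(c,T[:3,3],T[:3,2])
    for n in ["unit","tray_front","lid_edge","lid_hinge"]:
        for d in env.spot_point(n,p)[:3]:
            print(n,d["conf"],d["uv"],world(p,*d["uv"]))
    for n in ["jar","adapter","pliers","driver","carton","cup"]:
        for d in env.spot_point(n,p)[:2]: print(n,d["conf"],d["uv"],world(p,*d["uv"],0))
o=env.observe();print(o["time_s"],o["tool_rot"],o["ft_force"])
E
```

```text
scene [1.105 0.706 1.06 ] [-0.427 -0.539 -0.726]
unit 0.71 [320.3, 193.0] [ 0.391 -0.201  0.062]
unit 0.69 [419.9, 276.6] [0.388 0.21  0.063]
unit 0.67 [316.1, 278.7] [0.615 0.07  0.086]
tray_front 0.83 [342.7, 242.4] [ 0.46  -0.011  0.051]
tray_front 0.56 [434.3, 283.9] [0.364 0.242 0.046]
lid_edge 0.79 [315.0, 236.6] [0.59  0.033 0.191]
lid_edge 0.63 [435.8, 278.3] [0.36  0.239 0.063]
lid_edge 0.61 [340.0, 166.0] [ 0.206 -0.33  -0.004]
lid_hinge 0.96 [301.1, 187.5] [ 0.421 -0.258  0.06 ]
lid_hinge 0.92 [305.5, 282.2] [0.631 0.048 0.063]
lid_hinge 0.79 [413.3, 242.1] [0.314 0.113 0.062]
jar 0.75 [355.0, 306.9] [0.549 0.149 0.   ]
adapter 0.71 [297.0, 227.6] [ 0.497 -0.176  0.   ]
adapter 0.16 [319.6, 275.8] [0.557 0.012 0.   ]
pliers 0.84 [250.0, 172.4] [ 0.469 -0.48   0.   ]
driver 0.87 [451.1, 352.6] [0.453 0.392 0.   ]
carton 0.68 [396.1, 412.7] [0.662 0.421 0.   ]
cup 0.62 [196.4, 203.8] [ 0.684 -0.449  0.   ]
side [ 0.303 -0.843  0.935] [ 0.161  0.675 -0.72 ]
unit 0.96 [341.0, 243.9] [ 0.561 -0.005  0.02 ]
unit 0.88 [258.2, 220.0] [0.341 0.101 0.063]
unit 0.83 [282.5, 339.1] [ 0.343 -0.305  0.065]
tray_front 0.6 [307.0, 247.3] [ 0.458 -0.025  0.052]
lid_edge 0.93 [250.9, 327.9] [ 0.275 -0.214 -0.001]
lid_edge 0.64 [350.3, 188.6] [0.588 0.026 0.193]
lid_edge 0.64 [259.3, 190.0] [0.362 0.231 0.066]
lid_hinge 0.8 [249.6, 219.3] [0.317 0.108 0.065]
lid_hinge 0.67 [311.4, 319.8] [ 0.303 -0.843  0.935]
lid_hinge 0.62 [360.3, 221.0] [0.628 0.034 0.06 ]
jar 0.76 [324.0, 215.2] [0.547 0.145 0.   ]
driver 0.54 [278.8, 170.5] [0.447 0.404 0.   ]
driver 0.15 [336.1, 160.9] [ 0.656  0.415 -0.   ]
carton 0.97 [337.4, 158.2] [0.664 0.43  0.   ]
cup 0.83 [453.0, 377.3] [ 0.707 -0.45  -0.   ]
1.1 [[-0.899  0.438 -0.   ]
 [ 0.438  0.899 -0.   ]
 [-0.    -0.    -1.   ]] [ 0.909  0.372 -0.18 ]
```

View pics/scene0.png

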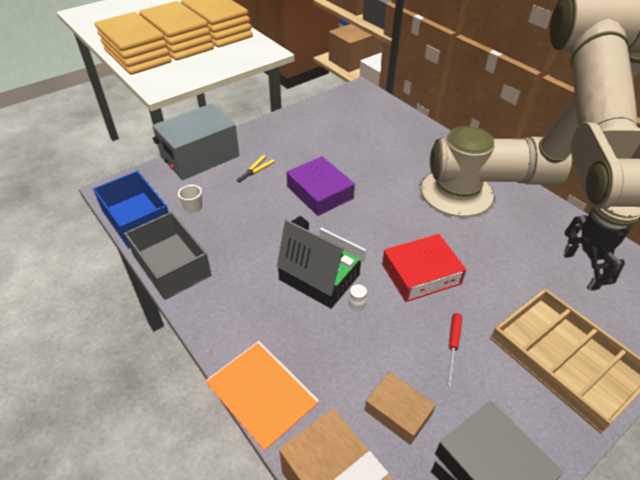

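View pics/side0.png

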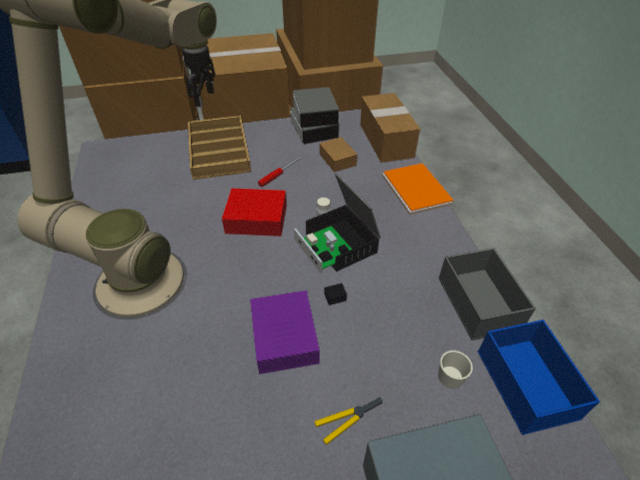

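The open black unit with a grey lid is at about (320,265) in scene and (340,240) in side. The red shut box (425,267) and the purple shut box (320,185) are the look-alikes. Only the black one is open with its tray out, so it fits. Next is a crop to confirm, plus a geometry fit.

```bash
python3 - <<'E'
from h import *
np.set_printoptions(precision=4,suppress=True)
cs=[];pics={}
for c in ["scene","side"]:
    p=env.get_image(c);pics[c]=p;C=cloud(p)
    m=(p["depth"]>0)&(C[...,0]>.40)&(C[...,0]<.72)&(C[...,1]>-.12)&(C[...,1]<.15)&(C[...,2]>.01)&(C[...,2]<.25)
    P=C[m];cs.append(P)
    print(c,len(P))
    # lid: z>0.075
    L=P[P[:,2]>.085]
    ctr=L.mean(0);w,V=np.linalg.eigh(np.cov((L-ctr).T));print(" lid",len(L),ctr,"n",V[:,0],"rms",w[0]**.5,"zmax",L[:,2].max())
    h=np.array([V[1,0],-V[0,0],0]);h/=np.linalg.norm(h);h*=np.sign(h[1]);
    t=L@h;print(" hinge dir",h,"yaw",np.degrees(np.arctan2(-h[0],h[1])),"y' range",np.percentile(t,[1,99]),"mid",t.min()/2+t.max()/2)
    e=np.array([h[1],-h[0],0]);s=L@e;print(" x' range",s.min(),s.max())
    Q=P[P[:,2]<.062];s=Q@e;t2=Q@h
    i=np.argsort(s)[:5];print(" front min x'",s[i],Q[i])
    g=(P[:,2]>.05)&(P[:,2]<.064)&(P@e<s.min()+.03);print(" top panel",g.sum())
    F=P[g]; print(np.percentile(F@h,[2,98]),np.percentile(F@e,[2,50,98]), np.polyfit(F@h,F@e,1))
a=cv2.resize(pics["side"]["img"][160:290,270:420],None,fx=4,fy=4,interpolation=cv2.INTER_CUBIC)
cv2.imwrite("pics/c1.png",a[...,::-1])
E
```

```text
scene 5260
 lid 2527 [0.6071 0.0329 0.142 ] n [0.8999 0.2885 0.3269] rms 0.0018995271300609256 zmax 0.19701447055313548
 hinge dir [-0.3053  0.9523 -0.    ] yaw 17.77725728895199 y' range [-0.2402 -0.0728] mid -0.15748792992422886
 x' range 0.5643000562695661 0.6123196005267642
 front min x' [0.4078 0.4087 0.409  0.409  0.4091] [[0.4005 0.0864 0.0285]
 [0.4002 0.0902 0.0276]
 [0.4011 0.0885 0.0184]
 [0.4003 0.0913 0.0204]
 [0.4    0.0921 0.0127]]
 top panel 225
[-0.2235  0.0108] [0.4119 0.4314 0.4366] [-0.0346  0.426 ]
side 4320
 lid 698 [0.6069 0.0167 0.1478] n [0.9034 0.2922 0.3138] rms 0.0011618362359518042 zmax 0.1974766550384437
 hinge dir [-0.3077  0.9515 -0.    ] yaw 17.921298938634347 y' range [-0.2484 -0.0801] mid -0.16350734364949587
 x' range 0.56489769230312 0.6071760104770482
 front min x' [0.4054 0.4058 0.4064 0.4068 0.4071] [[0.4001 0.0804 0.0498]
 [0.4006 0.0802 0.0579]
 [0.4014 0.0796 0.0259]
 [0.4011 0.0817 0.0156]
 [0.401  0.0831 0.0101]]
 top panel 164
[-0.235  -0.0065] [0.4132 0.4291 0.4339] [-0.0339  0.4235]
```

View pics/c1.png

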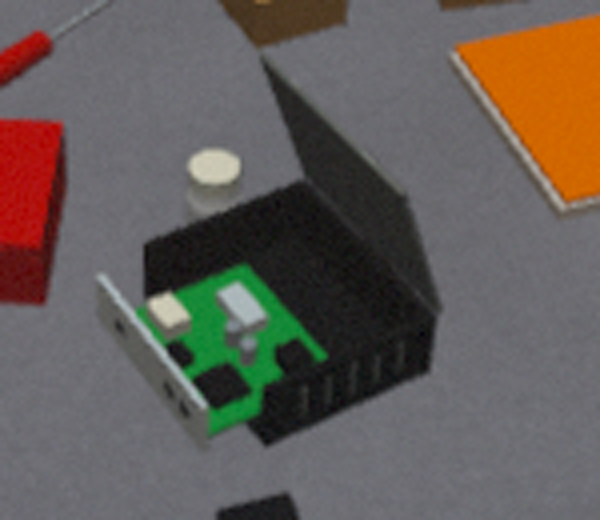

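The crop shows the black unit with its aluminium tray front drawn out (panel about (100,280) to (210,440) in the crop) and the lid leaning at about 71°. It is the right one. Next I turn the tool to the unit's yaw and shut the fingers while refining the fit.

>>> servo_tool(deltas="0 0 0 0 0 0 -0.11;0 0 0 0 0 0 -0.11;0 0 0 0 0 0 -0.11;0 0 0 0 0 0 -0.11;0 0 0 0 0 0 -0.11;0 0 0 0 0 0 -0.11;0 0 0 0 0 0 -0.105")

```text
time_s: 1.78
position: [0.2411, 0.4943, 0.2313]
tool_rot: [[-0.95, -0.311, -0.0], [-0.311, 0.95, 0.0], [0.0, 0.0, -1.0]]
ft_force: [0.4, 0.4, 0.2]
grip_width: 0.0006
gripper_force: 0.0
```

```bash
cat >> h.py <<'E'
yaw=np.radians(17.85);e=np.array([np.cos(yaw),np.sin(yaw),0]);h=np.array([-e[1],e[0],0])
def pr(w): return np.array([w@e,w@h,w[2]])
def tcp():
    o=env.observe(); print("t",round(o["time_s"],2),"tcp'",pr(np.array(o["position"])),"F'",pr(np.array(o["ft_force"])),"w",o["grip_width"])
    return o
np.set_printoptions(precision=4,suppress=True)
E
python3 - <<'E'
from h import *
o=tcp();print(np.array(o["tool_rot"]),np.array(o["tool_rot"])[:,0]@-h)
for c in ["scene","side"]:
    p=env.get_image(c);C=cloud(p);P=C[p["depth"]>0]
    P=np.stack([P@e,P@h,P[:,2]],1)
    B=P[(P[:,1]>-.26)&(P[:,1]<-.06)&(P[:,0]>.38)&(P[:,0]<.65)&(P[:,2]>.008)&(P[:,2]<.21)]
    f=lambda k:(np.percentile(B[k],[1,10,50,90,99],axis=0).T if k.sum()>20 else k.sum())
    print(c,"\npanel",f((B[:,0]<.45)&(B[:,2]>.02)),"\nrear",f((B[:,0]>.60)&(B[:,2]<.05)),"\nlidtop",f(B[:,2]>.185))
    k=(B[:,0]>.455)&(B[:,2]>.052)&(B[:,2]<.066); print("rim",f(k),f(k&(B[:,0]<.49)))
E
```

```text
t 1.78 tcp' [0.381  0.3966 0.2313] F' [0.503  0.2254 0.2178] w 0.0005741482569380103
[[-0.9503 -0.3114 -0.    ]
 [-0.3114  0.9503  0.    ]
 [ 0.      0.     -1.    ]] 0.00508764635251431
scene 
panel [[ 0.4262  0.4295  0.4325  0.4349  0.4371]
 [-0.2285 -0.2133 -0.1467 -0.0951 -0.0842]
 [ 0.0205  0.0282  0.0443  0.0578  0.0613]] 
rear [[ 0.6017  0.6089  0.6108  0.6126  0.6138]
 [-0.2402 -0.2224 -0.1501 -0.0825 -0.0729]
 [ 0.0085  0.0124  0.0289  0.046   0.0496]] 
lidtop [[ 0.5652  0.5679  0.5714  0.5744  0.5762]
 [-0.2411 -0.2233 -0.1507 -0.0883 -0.0746]
 [ 0.1851  0.1861  0.1904  0.1938  0.196 ]]
rim [[ 0.4736  0.4967  0.5927  0.6148  0.6167]
 [-0.238  -0.2079 -0.0793 -0.0733 -0.0723]
 [ 0.0522  0.0538  0.0593  0.0644  0.0659]] [[ 0.4709  0.4731  0.48    0.4873  0.4893]
 [-0.0805 -0.0799 -0.0768 -0.073  -0.0718]
 [ 0.0523  0.0542  0.0579  0.0607  0.0634]]
side 
panel [[ 0.4267  0.4274  0.4286  0.4324  0.4345]
 [-0.2358 -0.2292 -0.1712 -0.1052 -0.0905]
 [ 0.0209  0.0253  0.0449  0.0588  0.0613]] 
rear [[ 0.6004  0.6021  0.6045  0.6063  0.6105]
 [-0.2473 -0.2255 -0.1586 -0.0934 -0.0828]
 [ 0.0083  0.0116  0.0304  0.0467  0.0499]] 
lidtop [[ 0.5659  0.567   0.5689  0.5706  0.5723]
 [-0.2468 -0.2339 -0.1658 -0.0957 -0.0794]
 [ 0.1851  0.1865  0.1927  0.1951  0.1965]]
rim [[ 0.4734  0.4918  0.5777  0.6106  0.6129]
 [-0.2487 -0.2464 -0.1761 -0.082  -0.0774]
 [ 0.0522  0.0538  0.0588  0.0619  0.0647]] [[ 0.4715  0.4734  0.48    0.4875  0.4895]
 [-0.2472 -0.2462 -0.2414 -0.0804 -0.0785]
 [ 0.0522  0.0534  0.0585  0.0613  0.0637]]
```

>>> servo_tool(deltas="0 0 -40 0 0 0 0;0 0 -40 0 0 0 0;0 0 -40 0 0 0 0;0 0 -40 0 0 0 0;0 0 -40 0 0 0 0;0 0 -40 0 0 0 0;0 0 -40 0 0 0 0;0 0 -40 0 0 0 0")

```text
time_s: 2.55
position: [0.3391, 0.188, 0.2316]
tool_rot: [[-0.953, -0.303, 0.001], [-0.303, 0.953, 0.0], [-0.001, -0.0, -1.0]]
ft_force: [2.0, -0.4, 0.2]
grip_width: 0.0
gripper_force: 0.0
```

>>> servo_tool(deltas="0 0 -40 0 0 0 0;0 0 -40 0 0 0 0;0 0 -40 0 0 0 0;0 0 -40 0 0 0 0;0 0 -40 0 0 0 0;0 0 -37 0 0 0 0;0 0 0 40 0 0 0;0 0 0 30 0 0 0")

```text
time_s: 3.22
position: [0.4123, -0.038, 0.1604]
tool_rot: [[-0.954, -0.299, 0.002], [-0.299, 0.954, -0.001], [-0.002, -0.002, -1.0]]
ft_force: [0.6, -0.3, -0.6]
grip_width: 0.0003
gripper_force: 0.0
```

```bash
python3 -c "
from h import *
tcp()"
```

```text
t 3.22 tcp' [ 0.3808 -0.1625  0.1604] F' [ 0.4581 -0.4331 -0.6425] w 0.00031227398983513325
```

>>> servo_tool(deltas="0 0 0 40 0 0 0;0 0 0 40 0 0 0;0 0 2 35 0 0 0;0 0 0 17 0 0 0;0 -12 0 0 0 0 0;0 -8 0 0 0 0 0;0 0 0 0 0 0 0;0 0 0 0 0 0 0")

```text
time_s: 3.88
position: [0.4306, -0.0279, 0.0298]
tool_rot: [[-0.952, -0.306, 0.001], [-0.306, 0.952, -0.001], [-0.001, -0.001, -1.0]]
ft_force: [-0.7, -0.4, -0.1]
grip_width: 0.0001
gripper_force: 0.0
```

```bash
python3 - <<'E'
from h import *
tcp()
p=env.get_image("side");cv2.imwrite("pics/c2.png",cv2.resize(p["img"][130:290,250:420],None,fx=3.5,fy=3.5)[...,::-1])
E
```

```text
t 3.88 tcp' [ 0.4013 -0.1586  0.0298] F' [-0.8174 -0.1744 -0.0562] w 0.00013793408138472688
```

View pics/c2.png

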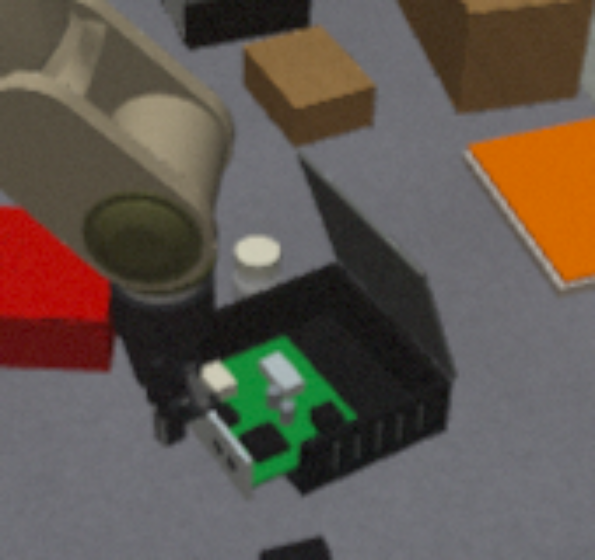

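The fingers stand in front of the panel (about (205,400) in the crop), clear of the lid, so I start pushing.

>>> servo_tool(deltas="0 -5 0 0 0 0 0;0 -5 0 0 0 0 0;0 -4 0 0 0 0 0;0 -4 0 0 0 0 0;0 -4 0 0 0 0 0;0 -4 0 0 0 0 0;0 -4 0 0 0 0 0;0 -4 0 0 0 0 0")

```text
time_s: 4.6
position: [0.4628, -0.0173, 0.0293]
tool_rot: [[-0.952, -0.306, -0.0], [-0.306, 0.952, 0.0], [0.0, 0.0, -1.0]]
ft_force: [-0.9, -0.8, 0.8]
grip_width: -0.0002
gripper_force: 0.7
```

>>> servo_tool(deltas="0 -3 0 0 0 0 0;0 -3 0 0 0 0 0;0 -3 0 0 0 0 0;0 -2 0 0 0 0 0;0 -2 0 0 0 0 0;0 0 0 0 0 0 0")

```text
time_s: 5.1
position: [0.4752, -0.0134, 0.0293]
tool_rot: [[-0.952, -0.306, 0.0], [-0.306, 0.952, 0.0], [-0.0, -0.0, -1.0]]
ft_force: [0.4, -0.1, 0.6]
grip_width: -0.0003
gripper_force: 0.0
```

```bash
cat > m.py <<'E'
from h import *
tcp()
for c in ["scene","side"]:
    p=env.get_image(c);C=cloud(p);P=C[p["depth"]>0]
    P=np.stack([P@e,P@h,P[:,2]],1)
    B=P[(P[:,1]>-.26)&(P[:,1]<-.06)&(P[:,0]>.40)&(P[:,0]<.65)&(P[:,2]>.008)&(P[:,2]<.21)]
    f=lambda k:(np.percentile(B[k],[1,10,50,90,99],axis=0).T[0] if k.sum()>20 else k.sum())
    print(c,"rear",f((B[:,0]>.60)&(B[:,2]<.05)),"lidtop",f((B[:,2]>.185)&(B[:,0]>.55)))
    q=B[(abs(B[:,1]+.16)>.045)&(B[:,2]>.025)&(B[:,2]<.056)&(B[:,0]<.49)]
    print(" front",[(s,len(q[k]),np.percentile(q[k][:,0],[2,10,50])) for s,k in(("R",q[:,1]<-.16),("L",q[:,1]>-.16)) if k.sum()>10])
    for n in ["tray_front"]:
        for d in env.spot_point(n,p)[:2]: print(n,d["conf"],d["uv"],pr(world(p,*d["uv"])))
    if c=="side":
        import sys
        if len(sys.argv)>1: cv2.imwrite(f"pics/{sys.argv[1]}.png",cv2.resize(p["img"][160:270,280:400],None,fx=5,fy=5)[...,::-1])
E
python3 m.py
```

```text
t 5.1 tcp' [ 0.4482 -0.1584  0.0293] F' [ 0.3905 -0.2319  0.5533] w -0.00032434960504628497
scene rear [0.603  0.6089 0.6109 0.6127 0.6137] lidtop [0.5654 0.5681 0.5714 0.5742 0.5761]
 front [('L', 90, array([0.4627, 0.4635, 0.466 ]))]
tray_front 0.66 [432.2, 285.6] [0.4216 0.1149 0.0378]
tray_front 0.61 [338.4, 250.8] [ 0.5718 -0.0822  0.1819]
side rear [0.6005 0.6021 0.6043 0.6062 0.6113] lidtop [0.5653 0.5666 0.5688 0.5711 0.5727]
 front [('R', 110, array([0.4589, 0.4597, 0.4654]))]
tray_front 0.95 [314.8, 246.0] [ 0.4466 -0.175   0.0561]
```

>>> servo_tool(deltas="0 -3 0 0 0 0 0;0 -2 0 0 0 0 0;0 -2 0 0 0 0 0;0 -1 0 0 0 0 0;0 0 0 0 0 0 0")

```text
time_s: 5.72
position: [0.4827, -0.011, 0.0293]
tool_rot: [[-0.952, -0.306, 0.0], [-0.306, 0.952, -0.0], [-0.0, -0.0, -1.0]]
ft_force: [0.4, -0.4, -0.7]
grip_width: -0.0002
gripper_force: 0.0
```

>>> servo_tool(deltas="0 -1 0 0 0 0 0;0 0 0 0 0 0 0")

```text
time_s: 5.88
position: [0.4835, -0.0107, 0.0293]
tool_rot: [[-0.952, -0.306, 0.0], [-0.306, 0.952, -0.0], [-0.0, -0.0, -1.0]]
ft_force: [-1.3, 0.5, -0.6]
grip_width: -0.0
gripper_force: 0.1
```

>>> servo_tool(deltas="0 -1 0 0 0 0 0;0 0 0 0 0 0 0")

```text
time_s: 6.05
position: [0.4844, -0.0104, 0.0293]
tool_rot: [[-0.952, -0.306, 0.0], [-0.306, 0.952, 0.0], [-0.0, -0.0, -1.0]]
ft_force: [-0.7, -0.5, 0.2]
grip_width: -0.0002
gripper_force: 0.3
```

```bash
python3 m.py c3
```

```text
t 6.05 tcp' [ 0.4579 -0.1584  0.0293] F' [-0.779  -0.2677  0.2042] w -0.0002009027582907811
scene rear [0.6013 0.6091 0.6109 0.6127 0.6142] lidtop [0.5652 0.5683 0.5714 0.5743 0.5763]
 front [('L', 99, array([0.4696, 0.4718, 0.475 ]))]
tray_front 0.96 [435.3, 285.3] [0.4149 0.1207 0.0363]
tray_front 0.84 [335.8, 254.3] [ 0.5759 -0.0863  0.1708]
side rear [0.6007 0.6024 0.6044 0.6063 0.61  ] lidtop [0.5659 0.5669 0.569  0.5709 0.5725]
 front [('R', 105, array([0.4687, 0.4694, 0.4721]))]
tray_front 0.3 [358.9, 414.2] [ 0.2992 -0.6092  0.014 ]
```

>>> servo_tool(deltas="0 -1 0 0 0 0 0;0 0 0 0 0 0 0")

```text
time_s: 6.42
position: [0.4854, -0.0101, 0.0293]
tool_rot: [[-0.952, -0.306, -0.0], [-0.306, 0.952, -0.0], [0.0, -0.0, -1.0]]
ft_force: [-1.1, -0.7, -0.3]
grip_width: 0.0001
gripper_force: 0.3
```

>>> servo_tool(deltas="0 -0.7 0 0 0 0 0;0 0 0 0 0 0 0")

```text
time_s: 6.58
position: [0.486, -0.0099, 0.0293]
tool_rot: [[-0.952, -0.306, 0.0], [-0.306, 0.952, -0.0], [-0.0, -0.0, -1.0]]
ft_force: [-0.1, -1.7, 0.7]
grip_width: 0.0001
gripper_force: 0.4
```

>>> servo_tool(deltas="0 -0.7 0 0 0 0 0;0 0 0 0 0 0 0")

```text
time_s: 6.75
position: [0.4867, -0.0097, 0.0293]
tool_rot: [[-0.952, -0.306, 0.0], [-0.306, 0.952, -0.0], [-0.0, -0.0, -1.0]]
ft_force: [-1.2, -1.2, 1.5]
grip_width: -0.0001
gripper_force: 0.4
```

```bash
python3 m.py c4
```

```text
t 6.75 tcp' [ 0.4603 -0.1584  0.0293] F' [-1.5553 -0.7869  1.4589] w -9.036751883306993e-05
scene rear [0.6055 0.609  0.6107 0.6126 0.6138] lidtop [0.5649 0.5681 0.5713 0.5742 0.5758]
 front [('L', 98, array([0.4719, 0.4741, 0.4772]))]
tray_front 0.72 [432.8, 288.2] [0.4184 0.1173 0.0255]
side rear [0.6003 0.6023 0.6045 0.6064 0.6107] lidtop [0.5651 0.5669 0.5689 0.5709 0.5717]
 front [('R', 105, array([0.4706, 0.4712, 0.4731]))]
tray_front 0.71 [320.0, 243.1] [ 0.4508 -0.1957  0.0839]
```

View pics/c4.png

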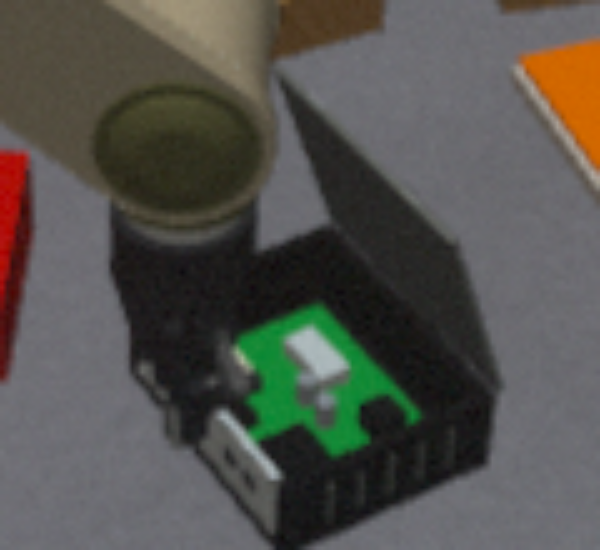

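The panel (crop about (245,470)) looks almost flush. I continue in small steps until the force rises.

>>> servo_tool(deltas="0 -0.6 0 0 0 0 0;0 0 0 0 0 0 0")

```text
time_s: 7.12
position: [0.4868, -0.0097, 0.0293]
tool_rot: [[-0.952, -0.306, -0.001], [-0.306, 0.952, -0.0], [0.001, 0.0, -1.0]]
ft_force: [-3.7, -1.9, 2.9]
grip_width: 0.0
gripper_force: 2.2
```

>>> servo_tool(deltas="0 -0.5 0 0 0 0 0;0 0 0 0 0 0 0")

```text
time_s: 7.28
position: [0.4868, -0.0096, 0.0293]
tool_rot: [[-0.952, -0.306, -0.002], [-0.306, 0.952, -0.0], [0.002, 0.0, -1.0]]
ft_force: [-6.1, -3.1, 3.5]
grip_width: 0.0001
gripper_force: 3.6
```

The fingers stalled at the home position as the force rose, and the unit stayed put. Backing off and lifting.

>>> servo_tool(deltas="0 10 0 0 0 0 0;0 30 0 0 0 0 0;0 20 0 0 0 0 0;0 0 0 -40 0 0 0;0 0 0 -40 0 0 0;0 0 0 -40 0 0 0;0 0 0 -40 0 0 0;0 0 0 -40 0 0 0")

```text
time_s: 7.95
position: [0.4303, -0.0275, 0.2317]
tool_rot: [[-0.952, -0.306, 0.001], [-0.306, 0.952, 0.0], [-0.001, -0.0, -1.0]]
ft_force: [1.1, -0.4, 0.1]
grip_width: 0.0002
gripper_force: 0.0
```

>>> servo_tool(deltas="0 0 0 -40 0 0 0;0 0 0 -20 0 0 0;0 0 0 0 0 0 0")

```text
time_s: 8.2
position: [0.4321, -0.028, 0.2938]
tool_rot: [[-0.952, -0.306, 0.009], [-0.307, 0.952, -0.003], [-0.008, -0.006, -1.0]]
ft_force: [-0.0, 0.4, -0.5]
grip_width: 0.0
gripper_force: 0.0
```

```bash
python3 m.py c5; python3 - <<'E'
import numpy as np
th=np.radians(np.r_[71:-.1:-3.55]);r=122.;x=611-r*np.cos(th)+5*np.sin(th)+11;z=60.5+r*np.sin(th)+5*np.cos(th)
for i in range(1,len(th)): print(round(np.degrees(th[i])),x[i].round(),z[i].round(),"tool dx %.1f dz %.1f"%(x[i-1]-x[i],z[i-1]-z[i]))
E
```

```text
t 8.2 tcp' [ 0.4027 -0.1591  0.2938] F' [ 0.087   0.3813 -0.4521] w 4.097271352831646e-05
scene rear [0.604  0.609  0.6108 0.6126 0.6139] lidtop [0.5654 0.5681 0.5714 0.574  0.5758]
 front [('L', 93, array([0.4723, 0.4749, 0.4774]))]
tray_front 0.73 [435.3, 286.1] [0.4122 0.1206 0.0302]
tray_front 0.7 [313.0, 235.4] [ 0.5729 -0.1543  0.1925]
side rear [0.6002 0.6023 0.6045 0.6062 0.6108] lidtop [0.566  0.567  0.5691 0.5714 0.5722]
 front [('R', 108, array([0.4707, 0.4715, 0.4734])), ('L', 61, array([0.471 , 0.4716, 0.4729]))]
tray_front 0.83 [320.1, 241.6] [ 0.4723 -0.1605  0.047 ]
67 580.0 175.0 tool dx 7.2 dz 2.4
64 573.0 172.0 tool dx 7.0 dz 2.8
60 566.0 169.0 tool dx 6.8 dz 3.3
57 559.0 165.0 tool dx 6.6 dz 3.7
53 553.0 161.0 tool dx 6.4 dz 4.1
50 547.0 157.0 tool dx 6.1 dz 4.5
46 541.0 152.0 tool dx 5.8 dz 4.8
43 536.0 147.0 tool dx 5.5 dz 5.2
39 530.0 141.0 tool dx 5.2 dz 5.5
36 526.0 135.0 tool dx 4.8 dz 5.8
32 521.0 129.0 tool dx 4.5 dz 6.1
28 517.0 123.0 tool dx 4.1 dz 6.4
25 513.0 116.0 tool dx 3.7 dz 6.6
21 510.0 109.0 tool dx 3.2 dz 6.8
18 507.0 102.0 tool dx 2.8 dz 7.0
14 505.0 95.0 tool dx 2.4 dz 7.2
11 503.0 88.0 tool dx 1.9 dz 7.3
7 502.0 81.0 tool dx 1.5 dz 7.4
4 501.0 73.0 tool dx 1.0 dz 7.5
0 500.0 66.0 tool dx 0.5 dz 7.5
```

View pics/c5.png

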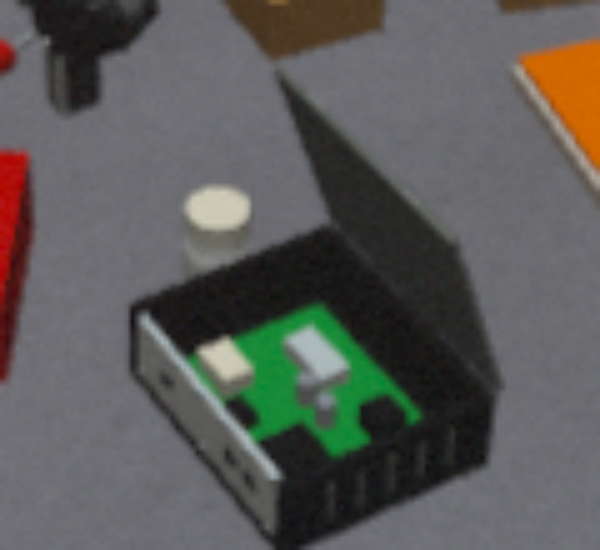

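The tray is flush (panel from (140,320) to (275,500) in the crop) and the unit has not moved. Now over and behind the lid.

>>> servo_tool(deltas="0 -40 0 0 0 0 0;0 -40 0 0 0 0 0;0 -40 0 0 0 0 0;0 -40 0 0 0 0 0;0 -30 0 0 0 0 0;0 -12 0 0 0 0 0;0 0 0 0 0 0 0")

```text
time_s: 8.98
position: [0.6245, 0.035, 0.2859]
tool_rot: [[-0.952, -0.308, -0.004], [-0.308, 0.952, 0.001], [0.004, 0.002, -1.0]]
ft_force: [-0.1, -0.6, -0.4]
grip_width: -0.0001
gripper_force: 0.0
```

```bash
python3 -c "
from h import *
tcp()"
```

```text
t 8.98 tcp' [ 0.6051 -0.1581  0.2859] F' [-0.2662 -0.5215 -0.398 ] w -0.00013255046448402337
```

>>> servo_tool(deltas="0 0 0 35 0 0 0;0 0 0 35 0 0 0;0 0 0 25 0 0 0;0 0 0 13 0 0 0;0 0 0 0 0 0 0")

```text
time_s: 9.4
position: [0.6204, 0.034, 0.1772]
tool_rot: [[-0.952, -0.306, -0.008], [-0.306, 0.952, 0.001], [0.007, 0.004, -1.0]]
ft_force: [0.1, -0.2, 0.1]
grip_width: -0.0002
gripper_force: 0.0
```

>>> servo_tool(deltas="0 -6 0 0 0 0 0;0 -6 0 0 0 0 0;0 -6 0 0 0 0 0;0 -7 0 2.4 0 0 0;0 -7 0 2.8 0 0 0;0 0 0 0 0 0 0")

```text
time_s: 9.9
position: [0.6543, 0.0443, 0.1754]
tool_rot: [[-0.952, -0.307, -0.0], [-0.307, 0.952, 0.0], [0.0, 0.0, -1.0]]
ft_force: [0.3, 0.3, 0.3]
grip_width: 0.0002
gripper_force: 0.0
```

```bash
python3 m.py c6 | grep -v tray
```

```text
t 9.9 tcp' [ 0.6364 -0.1583  0.1754] F' [0.3636 0.1916 0.2953] w 0.0001680624152900546
scene rear [0.6027 0.6088 0.6109 0.6128 0.6145] lidtop [0.5646 0.5688 0.5743 0.6466 0.6485]
 front [('L', 90, array([0.4731, 0.4749, 0.4771]))]
side rear [0.6007 0.602  0.6043 0.6061 0.6105] lidtop [0.5657 0.5674 0.5703 0.6312 0.6412]
 front [('R', 102, array([0.4706, 0.4714, 0.4736])), ('L', 66, array([0.4712, 0.472 , 0.4731]))]
```

I moved the wrong way (tool -x is away from the lid). Nothing was touched. Reversing.

>>> servo_tool(deltas="0 20 0 0 0 0 0;0 18 0 0 0 0 0;0 6 0 0 0 0 0;0 6 0 1 0 0 0;0 7 0 2.4 0 0 0;0 7 0 2.8 0 0 0;0 6.8 0 3.3 0 0 0;0 6.6 0 3.7 0 0 0")

```text
time_s: 10.77
position: [0.5793, 0.02, 0.1626]
tool_rot: [[-0.952, -0.306, 0.0], [-0.306, 0.952, -0.0], [-0.0, -0.0, -1.0]]
ft_force: [0.5, -0.6, 0.6]
grip_width: -0.0003
gripper_force: 0.5
```

```bash
python3 m.py c7 | grep -v tray
```

```text
t 10.77 tcp' [ 0.5575 -0.1585  0.1626] F' [ 0.2538 -0.6848  0.579 ] w -0.0002864804064820276
scene rear [0.6044 0.6092 0.6108 0.6125 0.6136] lidtop [0.5557 0.5624 0.567  0.5694 0.5715]
 front [('L', 94, array([0.4714, 0.4749, 0.4771]))]
side rear [0.6005 0.6026 0.6045 0.6066 0.6098] lidtop [0.5501 0.5503 0.5533 0.5633 0.5659]
 front [('R', 110, array([0.4704, 0.4712, 0.4735])), ('L', 55, array([0.4713, 0.4718, 0.4728]))]
```

View pics/c7.png

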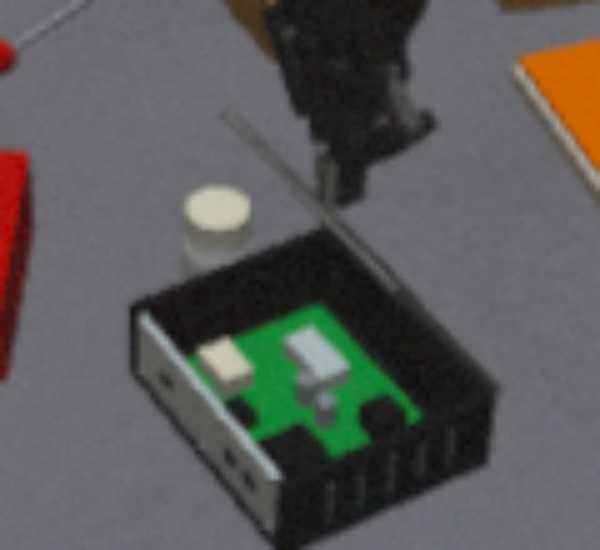

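The lid is turning ahead of the fingers and the unit is still. Continuing the arc.

>>> servo_tool(deltas="0 6.4 0 4 0 0 0;0 6 0 4.5 0 0 0;0 5.8 0 4.8 0 0 0;0 5.5 0 5.2 0 0 0;0 5.2 0 5.5 0 0 0;0 4.8 0 5.8 0 0 0;0 4.5 0 6 0 0 0;0 4 0 6.4 0 0 0")

```text
time_s: 11.63
position: [0.5389, 0.0072, 0.1202]
tool_rot: [[-0.952, -0.306, -0.0], [-0.306, 0.952, 0.0], [0.0, 0.0, -1.0]]
ft_force: [0.9, -0.1, 0.3]
grip_width: 0.0002
gripper_force: 0.4
```

>>> servo_tool(deltas="0 3.7 0 6.6 0 0 0;0 3.2 0 6.8 0 0 0;0 2.8 0 7 0 0 0;0 2.4 0 7.2 0 0 0;0 1.9 0 7 0 0 0;0 0 0 0 0 0 0")

```text
time_s: 12.13
position: [0.5251, 0.003, 0.0846]
tool_rot: [[-0.952, -0.306, -0.003], [-0.306, 0.952, 0.0], [0.003, 0.001, -1.0]]
ft_force: [-0.2, -0.5, 0.6]
grip_width: -0.0004
gripper_force: 0.0
```

```bash
python3 m.py c8 | grep -v tray
```

```text
t 12.13 tcp' [ 0.5008 -0.1581  0.0846] F' [-0.3779 -0.3734  0.6058] w -0.00035777092691073305
scene rear [0.6044 0.609  0.6109 0.6127 0.614 ] lidtop 0
 front [('L', 28, array([0.4726, 0.4733, 0.4805]))]
side rear [0.6001 0.6009 0.6049 0.6117 0.6125] lidtop 0
 front [('R', 104, array([0.4706, 0.4714, 0.4734])), ('L', 55, array([0.471 , 0.4717, 0.4729]))]
```

>>> servo_tool(deltas="0 1 0 6 0 0 0;0 0.5 0 6 0 0 0;0 0 0 4 0 0 0;0 0 0 2 0 0 0;0 0 0 0 0 0 0")

```text
time_s: 12.75
position: [0.5244, 0.0026, 0.0675]
tool_rot: [[-0.952, -0.306, -0.001], [-0.306, 0.952, 0.0], [0.001, 0.001, -1.0]]
ft_force: [-1.1, -0.1, 0.6]
grip_width: -0.0003
gripper_force: 0.0
```

>>> servo_tool(deltas="0 0 0 1 0 0 0;0 0 0 0 0 0 0")

```text
time_s: 12.92
position: [0.5247, 0.0026, 0.067]
tool_rot: [[-0.952, -0.306, -0.0], [-0.306, 0.952, 0.0], [0.0, 0.0, -1.0]]
ft_force: [0.5, 0.0, 0.9]
grip_width: -0.0001
gripper_force: 0.0
```

>>> servo_tool(deltas="0 0 0 1 0 0 0;0 0 0 0 0 0 0")

```text
time_s: 13.08
position: [0.5248, 0.0026, 0.0661]
tool_rot: [[-0.952, -0.306, 0.0], [-0.306, 0.952, -0.0], [-0.0, -0.0, -1.0]]
ft_force: [-0.2, 0.1, 1.1]
grip_width: -0.0001
gripper_force: 0.0
```

>>> servo_tool(deltas="0 0 0 0.8 0 0 0;0 0 0 0 0 0 0")

```text
time_s: 13.25
position: [0.5248, 0.0025, 0.0655]
tool_rot: [[-0.952, -0.306, 0.0], [-0.306, 0.952, -0.0], [-0.0, -0.0, -1.0]]
ft_force: [-0.9, 0.0, 1.7]
grip_width: 0.0001
gripper_force: 0.9
```

>>> servo_tool(deltas="0 0 0 0.8 0 0 0;0 0 0 0 0 0 0;0 0 0 0 0 0 0")

```text
time_s: 13.5
position: [0.5248, 0.0025, 0.0654]
tool_rot: [[-0.952, -0.306, 0.001], [-0.306, 0.952, -0.0], [-0.001, -0.0, -1.0]]
ft_force: [-2.4, -0.5, 10.5]
grip_width: 0.0
gripper_force: 5.0
```

The fingers bottomed at z = 0.0654 with 10 N, so the lid is shut. Lifting clear and checking.

>>> servo_tool(deltas="0 0 0 -5 0 0 0;0 0 0 -30 0 0 0;0 0 0 -40 0 0 0;0 0 0 -40 0 0 0;0 0 0 -40 0 0 0;0 40 0 0 0 0 0;0 40 0 0 0 0 0;0 40 0 0 0 0 0")

```text
time_s: 14.17
position: [0.4092, -0.0343, 0.2199]
tool_rot: [[-0.952, -0.307, 0.001], [-0.307, 0.952, -0.001], [-0.001, -0.001, -1.0]]
ft_force: [-0.1, -0.6, 0.1]
grip_width: 0.0002
gripper_force: 0.0
```

>>> servo_tool(deltas="0 0 0 0 0 0 0;0 0 0 0 0 0 0;0 0 0 0 0 0 0;0 0 0 0 0 0 0")

```text
time_s: 14.5
position: [0.4115, -0.0342, 0.2196]
tool_rot: [[-0.952, -0.307, 0.001], [-0.307, 0.952, -0.0], [-0.001, -0.0, -1.0]]
ft_force: [-0.5, 0.2, -0.6]
grip_width: 0.0001
gripper_force: 0.0
```

```bash
python3 m.py c9 | grep -v tray; python3 - <<'E'
from h import *
for c in ["scene","side"]:
    p=env.get_image(c);C=cloud(p);P=C[p["depth"]>0];P=np.stack([P@e,P@h,P[:,2]],1)
    B=P[(P[:,1]>-.23)&(P[:,1]<-.09)&(P[:,0]>.478)&(P[:,0]<.6)&(P[:,2]>.04)&(P[:,2]<.11)]
    A=np.c_[B[:,:2],np.ones(len(B))];s=np.linalg.lstsq(A,B[:,2],rcond=None)[0];print(c,"lid plane",s,"z at free edge",s@[.475,-.16,1],"hinge",s@[.605,-.16,1])
E
```

```text
t 14.5 tcp' [ 0.3812 -0.1587  0.2196] F' [-0.378   0.3808 -0.5865] w 0.00013601139908173238
scene rear [0.6025 0.6089 0.611  0.6126 0.6143] lidtop 0
 front [('L', 25, array([0.473 , 0.4746, 0.4804]))]
side rear [0.6002 0.6006 0.6063 0.61   0.613 ] lidtop 0
 front [('R', 105, array([0.4707, 0.4715, 0.4733])), ('L', 48, array([0.4708, 0.4714, 0.4723]))]
scene lid plane [-0.0008 -0.0005  0.065 ] z at free edge 0.06472858123638603 hinge 0.06462192406086478
side lid plane [ 0.0016 -0.0001  0.0643] z at free edge 0.06508533019356653 hinge 0.06529107975662782
```

View pics/c9.png

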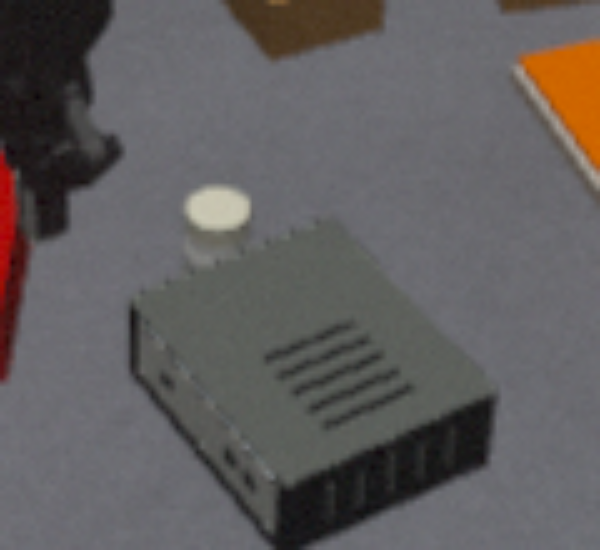

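The lid lies flat and shut, the tray is flush, the unit is in place and the hand is clear.

```bash
python3 -c "
from rig import env
print(env.close_job())"
```

```text
the job is handed in; nothing more can be done
None
```

The job is handed in: the tray went in flush first, then the lid was pushed fully shut; the unit did not move, nothing else was touched, and the hand ended clear, at about 15 s of the 51 s allowed.

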